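Set the bench up for soldering: load the reel, take up the iron

ROBOT

A 6-joint arm with a two-finger parallel gripper is mounted at the origin on a cart in front of the work surface, level with it; the furniture and walls round the work are solid. World frame = base frame: x ahead of the robot, y to its left, z up, the work surface at z = 0. Lengths are in mm, angles in degrees, forces in N, time in s.
With the tool pointing down it reaches from about 350 to 950 mm from the base axis. Payload 17.4 kg.
Tool frame: the origin (TCP) lies between the finger pads; the fingertips stand 19 mm ahead of it and the grasp point (between the pads) is the TCP; z points along the fingers, y is the line along which they close (so a half turn about z gives the same grasp; the last joint's range is limited). The gripper opens to 93 mm and grips with 3 to 60 N. Pads are 15 mm wide; open, the fingers measure 128 mm over their backs; the gripper's body (75 mm by 188 mm) begins 65 mm behind the grasp point.
Start: joints at [69.225, 6.646, 82.598, -0, 90.757, -2.166], TCP at [215.414, 639.71, 237.646] pointing down, gripper open.
Joint ranges: [-162.19, 162.19], [-47.58, 125.68], [4.15, 143.07], [-65.23, 245.23], [0.69, 171.88], [-170.13, 170.13]. Speed limits (degrees/s): [108.29, 108.29, 127.2, 180, 180, 180].

INTERFACE

Orientations are given as [roll, pitch, yaw] about the fixed x, y, z axes, in that order (R = Rz(yaw) Ry(pitch) Rx(roll)).
In Python, from cell import * gives the robot as it stands. The module is installed in compiled form; this text tells all that it offers.
- The arm moves only by the tool arm_command, never from a script. Its argument "targets" is text: rows parted by semicolons, each of 7 numbers parted by spaces: the shift along the tool's x, y, z normalised to -1 to 1, where 1 is 500 mm, then the turn, a rotation vector about the tool's x, y, z normalised to -1 to 1, where 1 is 2 rad, then the opening, from 0 (shut) to 1 (fully open). In form: dx dy dz rx ry rz grip; .... A call has exactly 8 rows; each row shifts and turns the commanded pose from where the row before left it, along the tool's axes as they then stand; what a row does not reach is not made up. A row lasts 1/10 s, in which the tool goes at most 50 mm and 8.59 degrees, less where a joint would pass 70% of its speed; a pose out of reach is approached as far as the arm can. A call with a number of a shift or a turn outside -1 to 1 is refused whole. A call with a gripper value outside its range is refused whole. The fingers move at their own pace and stop on an object; the grip force is fixed at half the most. Time passes only in rows, so rows that do not move let the fingers close, or fill a call up. It gives the time, the measured TCP pose, the force, the opening and the grip force at its end, in the units of the state.
- state(): the state, without advancing time (a new reading comes with each control period).
- read_camera(name): name is "scene" or "top"; returns a dict with "img" (480x640x3 uint8, red, green, blue), "camera_matrix" (3x3 intrinsics, pixels), "cam_to_world" (4x4, takes a point from camera to world coordinates). Camera axes: x right, y down, z forward; pixel columns grow to the right and rows downward; lengths in mm; the calibration is good to about 2 mm. A picture is of the moment at which its call begins. There is no depth.
- finish_job(): hands the job in; it is judged then, once.
The state is a dict: "time_s": time; "joint_pos": joint angles; "qvel": joint speeds; "tau": joint torques, N m; "tcp_pos": TCP position; "tool_rot": TCP orientation; "contact_force": force on the tool from outside, world axes, zero at the start; "wrist_torque": the same for the moment, N m; "opening": finger opening in mm; "finger_force": force on a finger pad.
Only numpy, scipy, OpenCV 4.12 (cv2) and the standard library are available. Lean on these libraries where they do the work, as an engineer would, in place of code of your own. Each camera call takes 0.05 s, during which the arm holds its last target. There are 200 camera calls.

TASK

Get ready to solder the panel: first put the loose reel of solder over the upright spindle of its stand, slide it all the way down onto the collar and let go of it. Then take the soldering iron by its wooden handle, draw it up out of its spring holder, lean it over to about 45 degrees, tip down, and hold the tip about 3 cm straight above the one joint of the panel's left border that lies between its corners. Finish while still holding it there; the iron must never touch the panel, and leave everything else on the bench where it lies.

Things in the scene. Friction and masses are not known exactly. Their poses are not given: they have to be found in the camera images.
- solder_reel: The loose reel of solder wire, lying flat on the bench near its front edge with its axis upright: two grey plastic flanges 60 mm across and 3 mm thick with bright wire between them (wound to 49 mm across), 42 mm tall, bore 18 mm right through, 0.2 to 0.4 kg. Origin: centre of its underside; z along the axis, up. Grip it across the flanges.
- reel_stand: The reel's stand, heavy, does not move: dark round cast foot 92 mm across, a bright collar 30 mm across whose top (14 mm up) is the seat of the reel, and an upright steel spindle 14 mm thick that tapers from 74 mm up to a blunt top 6 mm across at 84 mm. Origin: centre of its underside; z along the spindle, up.
- reel_seat (a point): Centre of the top of the stand's collar, 14 mm above the bench: here the centre of the reel's underside belongs. Axes as the stand's.
- iron_holder: The iron's holder, heavy, does not move: dark round cast foot 100 mm across with an upright coil of bright steel wire (about 31 mm outside, 24 mm inside), open and flared to 45 mm at the top, 105 mm above the bench; a thin wire post stands 36 mm from the coil's axis toward the holder's +x and reaches 81 mm up. Origin: centre of its underside; z up.
- holder_mouth (a point): Centre of the top opening of the coil, 105 mm above the bench. Axes as the holder's.
- soldering_iron: The iron, 275 mm long, about 0.16 kg, no cord; it stands tip down, loose in the coil (may lean a few degrees), tip 12 mm above the bench. Its y axis runs from tip to handle end. From the tip's end: chisel tip 12 mm wide to 46 mm, shaft 21 mm thick to 145 mm, round wooden handle up to 30 mm thick from 151 to 255 mm, cord stub to 275 mm. Origin: 137 mm from the tip, 15 mm beside the axis.
- iron_tip (a point): The end of the iron's tip, on its axis. Axes as the iron's: y runs up toward the handle.
- iron_grip (a point): A good place to grip the iron: on its axis in the middle of the handle's upper half, 222 mm from the tip's end and 33 mm below the handle's upper end. Axes as the iron's.
- panel_in_work: The leaded glass panel, 194 x 304 mm and 6 mm thick, lying loose and flat on the raised solder board (board top 24 mm above the bench) to the robot's right. Origin: centre of its underside; x across (194 mm, away from the robot), y along (304 mm, to the robot's left), z up.
- border_joint (a point): The round solder joint in the panel's left-hand border between its two corners, where a short slanting lead strip meets the border: on the upper face (6 mm above the panel's underside), 31 mm beyond the middle of that border as seen from the robot, 5 mm in from the edge. Axes as the panel's.
- acid_brush: Bystander: flux brush 147 mm long lying on the bench between the stands.
- jar: Bystander: clear jar with a red lid, 65 mm across and 99 mm tall, standing behind the stands.
- glass_cutter: Bystander: glass cutter 137 mm long, lying on the bench.
- lathekin: Bystander: flat wooden tool 155 mm long lying at the front edge of the bench, in front of the solder board.
- pencil: Bystander: flat pencil 152 mm long lying on the left of the bench.

How it is judged:
By the outcome, as a careful person would: the job done as asked, in the order asked, and still so for the second after the job is handed in, while the arm keeps its last pose, push and grip.
It also fails if it takes over 64 s, if anything falls off the work surface, if the arm or the gripper's body presses on something with over 40 N, if the wrist force passes 120 N, or if a joint passes its speed limit or range.

## Working session

There is one attempt and no reset: what is moved stays moved. The work goes in short steps, Python scripts to look and compute and a tool call to move; the robot and the scene stay as the last step left them, time stands still between calls to the robot, and variables do not carry over. Pictures are saved under pics/ and viewed, at most 14 in all, crops included, and the job is handed in when it is done.

Besides the shell and the picture viewer there is one more tool, called after ">>>" by a JSON object that holds its "method" and its "body", one argument or row to a line. arm_command: Moves the arm, as the interface text tells. Its arguments: {"type":"object","properties":{"targets":{"type":"string"}},"required":["targets"]}

```bash
mkdir -p pics
python3 - <<'E'
from cell import *
import cv2,numpy as np
for n in("scene","top"):
    d=read_camera(n);cv2.imwrite(f"pics/{n}0.png",d["img"][:,:,::-1]);print(n,d["camera_matrix"].tolist(),np.round(d["cam_to_world"],4).tolist())
print(state())
E
```

```text
scene [[505.1655795997004, 0.0, 324.850768937292], [0.0, 505.1655795997004, 233.76831572677835], [0.0, 0.0, 1.0]] [[-0.5033, -0.6375, 0.5833, -306.8882], [-0.864, 0.3634, -0.3484, 583.1464], [0.0101, -0.6794, -0.7337, 1270.6393], [0.0, 0.0, 0.0, 1.0]]
top [[610.5258203105326, 0.0, 319.6216391238518], [0.0, 610.5258203105326, 242.00115746392865], [0.0, 0.0, 1.0]] [[0.0152, -0.9932, 0.1154, 400.7392], [-0.9996, -0.018, -0.0229, 78.674], [0.0249, -0.115, -0.9931, 1646.4292], [0.0, 0.0, 0.0, 1.0]]
{'time_s': 0.1, 'joint_pos': array([ 6.92237072e+01,  6.67255081e+00,  8.26299525e+01,  7.86563412e-04,
        9.07575335e+01, -2.16448258e+00]), 'qvel': array([-0.03778487, -0.07299813, -0.06527518,  0.00793067,  0.03491654,
        0.03672313]), 'tau': array([ 1.69079685e-03, -7.22889018e+01, -6.23861289e+01,  7.81511888e-02,
        2.27924361e-02, -5.03004435e-05]), 'tcp_pos': array([215.36463647, 639.55746868, 236.98648311]), 'tool_rot': array([-1.79940036e+02, -3.05343501e-03,  1.61388198e+02]), 'contact_force': array([0.33386895, 0.18884802, 0.07456141]), 'wrist_torque': array([ 0.04983875, -0.01954398, -0.00095984]), 'finger_force': 0.0, 'opening': 92.83921109409415}
```

View pics/scene0.png

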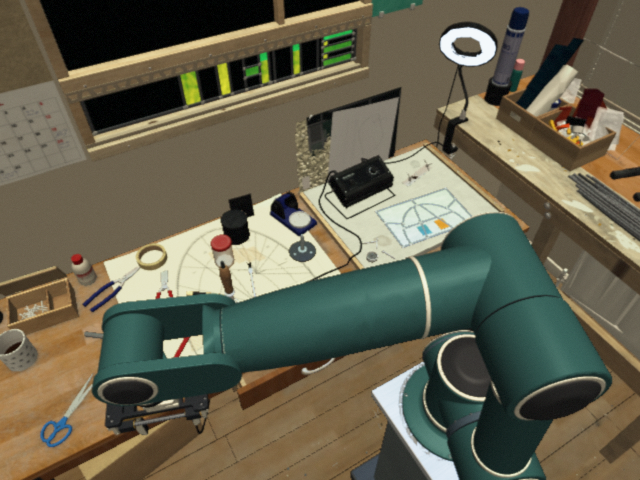

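View pics/top0.png

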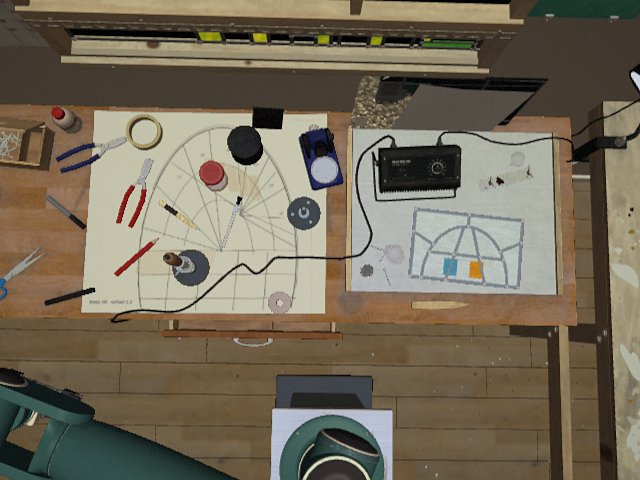

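The scene view shows the stand at (302,250) and the iron's handle at (227,275), with the reel hidden by the arm. In the top view the reel is at (279,302), the stand at (304,212), the iron and holder at (180,262), and the panel centre at (467,250). I'll zoom in for exact pixels.

```bash
cat > h.py <<'E'
import numpy as np,cv2
from cell import *
def cam(n):
    d=read_camera(n);return d["img"],d["camera_matrix"],d["cam_to_world"]
def ray(c,u,v):
    K,T=c[1],c[2];return T[:3,3],T[:3,:3]@np.linalg.solve(K,[u,v,1.])
def onz(c,u,v,z):
    o,d=ray(c,u,v);return o+d*(z-o[2])/d[2]
def proj(c,P):
    K,T=c[1],c[2];p=K@(T[:3,:3].T@(np.asarray(P,float)-T[:3,3]));return p[:2]/p[2]
def tri(rs):
    A=0;b=0
    for o,d in rs:
        d=d/np.linalg.norm(d);M=np.eye(3)-np.outer(d,d);A=A+M;b=b+M@o
    return np.linalg.solve(A,b)
def crop(im,u,v,w,h,s):
    return cv2.resize(im[v:v+h,u:u+w],None,fx=s,fy=s,interpolation=cv2.INTER_CUBIC)[:,:,::-1]
E
python3 - <<'E'
from h import *
t=cam("top")[0];s=cam("scene")[0]
a=crop(t,150,235,80,60,5);b=crop(t,265,190,80,60,5);c=crop(t,255,275,80,60,5);d=crop(t,395,195,80,60,5)
cv2.imwrite("pics/m1.png",np.vstack([np.hstack([a,b]),np.hstack([c,d])]))
E
```

```text
(no output)
```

View pics/m1.png

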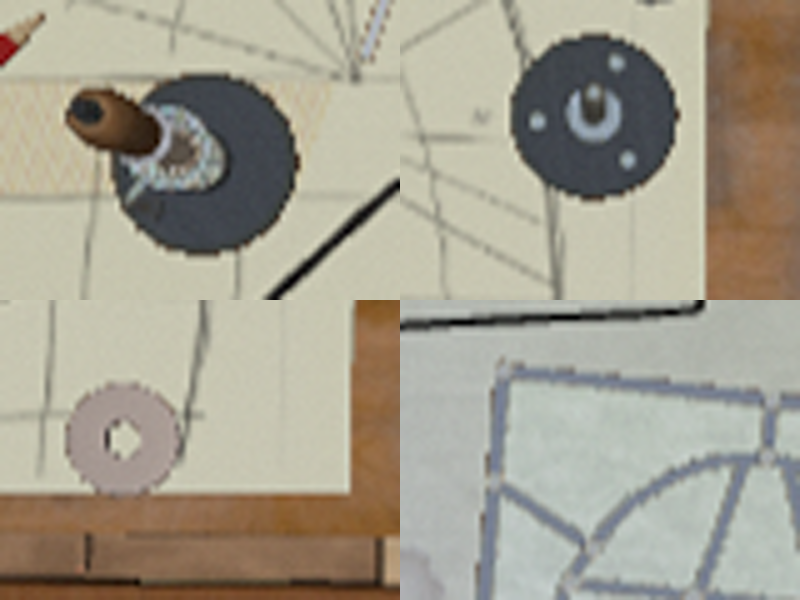

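The crops show, in top-view pixels: reel (279.4,302.6), stand foot (303.8,213.2), holder foot (191,267.8), handle end (167.2,256.6), leaning toward −column, and joint (413.8,231.4). Next I need the scene view of the same things.

Run:
```python
from h import *
c=cam("top");s=cam("scene")
for n,u,v,z in[("reel",279.4,302.6,42),("standfoot",303.8,213.2,10),("spindletop",303.8,207.6,84),("holderfoot",191,267.8,10),("handle end",167.2,256.6,285),("mouth",183,265,105),("joint",413.8,231.4,30),("corner",416,209,30),("cornerlow",411,286,30),("cornerTR",522,220,30)]:
    P=onz(c,u,v,z);print(n,P.round(1),proj(s,P).round(1))
im=s[0]
a=crop(im,205,230,100,75,4);b=crop(im,270,220,100,75,4);d=crop(im,370,190,100,75,4)
cv2.imwrite("pics/m2.png",np.vstack([np.hstack([a,b]),np.hstack([d,0*d])]))
```

```text
reel [425.9 144.3  42. ] [324.2 304.7]
standfoot [668.7  85.   10. ] [302.6 250. ]
spindletop [671.3  85.   84. ] [301.8 234.3]
holderfoot [515.2 383.5  10. ] [237.8 322.8]
handle end [520.1 386.  285. ] [223.4 261.8]
mouth [515.3 386.2 105. ] [232.9 304.4]
joint [ 621.7 -210.8   30. ] [385.1 222.8]
corner [ 682.7 -216.9   30. ] [376.5 211.2]
cornerlow [ 475.4 -203.    30. ] [408.9 251.8]
cornerTR [ 658.2 -504.2   30. ] [445.2 188.1]
```

View pics/m2.png

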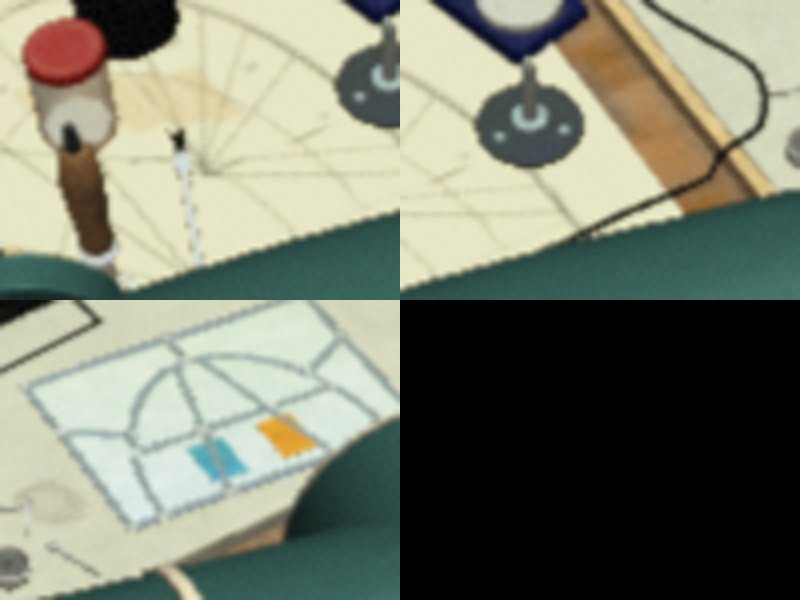

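In the scene view the spindle top is at (302,235.5), the stand foot at (302.5,251.5), the handle end at (222.5,262.5) and the joint at (387,223). All fall within about 2 px of the top-view predictions. I'll move to a hover over the reel, turning the fingers to close along world y.

>>> {"method": "arm_command", "body": {
  "targets": "0 0 0 0 0 -0.054 1;0 0 0 0 0 -0.054 1;0 0 0 0 0 -0.054 1;-0.0325 -0.0763 0 0 0 0 1;-0.0325 -0.0763 0 0 0 0 1;-0.0325 -0.0763 0 0 0 0 1;-0.0325 -0.0763 0 0 0 0 1;-0.0325 -0.0763 0 0 0 0 1"
}}

```text
time_s: 1.1
tcp_pos: [296.8, 447.4, 237.6]
tool_rot: [180.0, 0.0, 180.0]
contact_force: [1.1, 0.2, 0.3]
opening: 93.2
finger_force: 0.0
```

>>> {"method": "arm_command", "body": {
  "targets": "-0.0325 -0.0763 0 0 0 0 1;-0.0325 -0.0763 0 0 0 0 1;-0.0325 -0.0763 0 0 0 0 1;-0.0325 -0.0763 0 0 0 0 1;-0.0325 -0.0763 0 0 0 0 1;-0.0325 -0.0763 0 0 0 0 1;-0.0325 -0.0763 0.04 0 0 0 1;-0.0325 -0.0763 0.04 0 0 0 1"
}}

```text
time_s: 1.9
tcp_pos: [426.8, 142.0, 197.8]
tool_rot: [180.0, 0.1, 180.0]
contact_force: [0.6, 1.6, -0.1]
opening: 93.1
finger_force: 0.0
```

Run:
```python
from h import *
s=cam("scene");st=state();print(st["tcp_pos"].round(1),st["tool_rot"].round(2),st["joint_pos"].round(1),st["time_s"])
im=s[0]
a=crop(im,275,260,100,75,4);b=crop(im,205,240,100,75,4);d=crop(im,195,290,100,75,4);e=crop(im,350,190,100,75,4)
cv2.imwrite("pics/m3.png",np.vstack([np.hstack([a,b]),np.hstack([d,e])]))
```

```text
[427.4 137.6 193.9] [-1.7985e+02 -1.1000e-01  1.7983e+02] [ 1.470e+01 -2.180e+01  1.123e+02 -1.000e-01  8.960e+01 -7.520e+01] 1.95
```

View pics/m3.png

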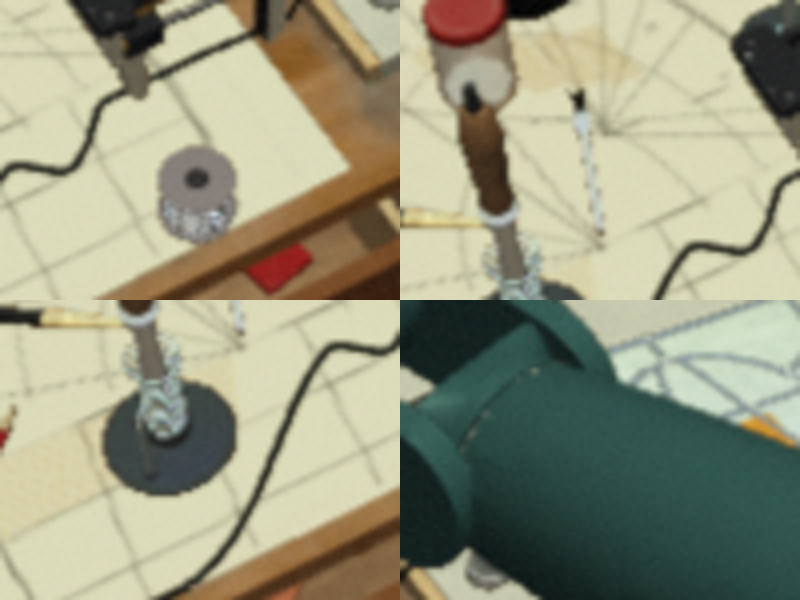

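The reel's top is at scene (324.25,305) and the prediction was (324.2,304.7), so its position (426,144) and 42 mm height hold. I'll descend and close.

>>> {"method": "arm_command", "body": {
  "targets": "0 0 0.05 0 0 0 1;0 0 0.06 0 0 0 1;0 0 0.06 0 0 0 1;0 0 0.06 0 0 0 1;0 0 0.05 0 0 0 1;0 0 0.04 0 0 0 1;0 0 0.024 0 0 0 1;0 0 0.01 0 0 0 1"
}}

```text
time_s: 2.75
tcp_pos: [425.9, 143.5, 19.8]
tool_rot: [-180.0, -0.1, 180.0]
contact_force: [0.0, -0.4, 1.2]
opening: 93.1
finger_force: 0.0
```

>>> {"method": "arm_command", "body": {
  "targets": "0 0 0 0 0 0 1;0 0 0 0 0 0 0.55;0 0 0 0 0 0 0.5;0 0 0 0 0 0 0.4;0 0 0 0 0 0 0.4;0 0 0 0 0 0 0.4;0 0 0 0 0 0 0.4;0 0 0 0 0 0 0.4"
}}

```text
time_s: 3.55
tcp_pos: [426.4, 143.7, 20.9]
tool_rot: [180.0, 0.0, 180.0]
contact_force: [-2.3, 0.3, 5.2]
opening: 60.1
finger_force: 30.0
```

Gripped at 60.1 mm. I'll lift it, then refine the stand position by segmentation.

>>> {"method": "arm_command", "body": {
  "targets": "0 0 -0.01 0 0 0 0.4;0 0 -0.02 0 0 0 0.4;0 0 -0.04 0 0 0 0.4;0 0 -0.05 0 0 0 0.4;0 0 -0.05 0 0 0 0.4;0 0 -0.04 0 0 0 0.4;0 0 -0.02 0 0 0 0.4;0 0 -0.01 0 0 0 0.4"
}}

```text
time_s: 4.35
tcp_pos: [426.4, 143.6, 141.6]
tool_rot: [180.0, 0.1, 180.0]
contact_force: [-0.3, -0.7, -2.3]
opening: 60.5
finger_force: 30.0
```

Run:
```python
from h import *
t=cam("top");s=cam("scene")
print(state()["tcp_pos"].round(1),state()["opening"])
def foot(c,u,v,r):
    g=cv2.cvtColor(c[0],cv2.COLOR_RGB2GRAY);m=(g<110).astype(np.uint8)
    k=np.zeros_like(m);cv2.circle(k,(u,v),r,1,-1);m=m*k
    m=cv2.morphologyEx(m,cv2.MORPH_OPEN,np.ones((3,3),np.uint8))
    n,l,stt,ce=cv2.connectedComponentsWithStats(m);i=1+stt[1:,4].argmax()
    cs,_=cv2.findContours((l==i).astype(np.uint8),0,1);h=cv2.convexHull(cs[0]);return cv2.fitEllipse(h),stt[i]
for c,u,v,r in((t,304,213,24),(s,302,250,19),(t,191,268,22),):
    e,a=foot(c,u,v,r);print(e,a,onz(c,*e[0],5).round(1),onz(c,*e[0],10).round(1))
# spindle blunt top, handle end, ferrule
print("spindle",tri([ray(t,303.7,208.3),ray(s,302,235.5)]).round(1))
print("joint",tri([ray(t,413.8,231.4),ray(s,387,223)]).round(1))
print("hend",tri([ray(t,167.2,256.6),ray(s,222.5,263.2)]).round(1))
cv2.imwrite("pics/m4.png",np.hstack([crop(t[0],255,190,100,130,4)[:, :400],crop(s[0],270,200,100,130,4)]))
```

```text
[426.3 143.6 140.7] 60.76166564711711
((303.2705993652344, 212.929443359375), (32.11396789550781, 33.1452751159668), 97.4888916015625) [287 197  33  33 729] [670.2  86.5   5. ] [669.4  86.4  10. ]
((303.97528076171875, 250.44241333007812), (32.30179977416992, 39.318477630615234), 9.845250129699707) [289 232  32  37 806] [668.6  80.2   5. ] [664.7  82.2  10. ]
((190.7445526123047, 267.3059387207031), (35.81516647338867, 36.24662399291992), 46.1070442199707) [176 250  34  36 718] [516.9 385.2   5. ] [516.6 384.3  10. ]
spindle [670.1  85.   79.3]
joint [ 619.9 -213.6   29.3]
hend [521.  388.  279.6]
```

View pics/m4.png

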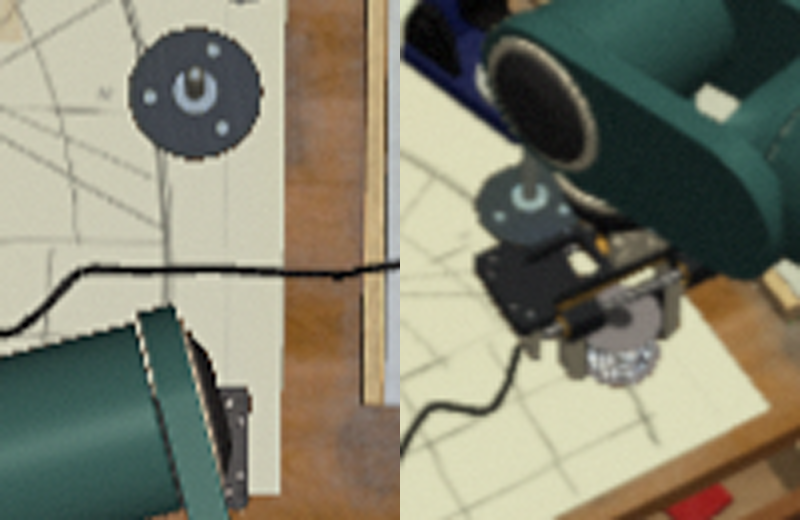

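The crops show the stand foot at top (303.3,212.9), giving about (669.8,86), and the reel held level between the pads. I'll carry it over the spindle.

>>> {"method": "arm_command", "body": {
  "targets": "-0.04 -0.01 0 0 0 0 0.4;-0.07 -0.017 0 0 0 0 0.4;-0.08 -0.019 0 0 0 0 0.4;-0.08 -0.019 0 0 0 0 0.4;-0.08 -0.019 0 0 0 0 0.4;-0.07 -0.017 0 0 0 0 0.4;-0.046 -0.011 0 0 0 0 0.4;-0.02 -0.005 0 0 0 0 0.4"
}}

```text
time_s: 5.25
tcp_pos: [670.2, 84.2, 138.4]
tool_rot: [-180.0, -0.2, 179.9]
contact_force: [0.3, -0.2, -2.4]
opening: 60.7
finger_force: 30.0
```

>>> {"method": "arm_command", "body": {
  "targets": "0 0 0 0 0 0 0.4;0 0 0.01 0 0 0 0.4;0 0 0.015 0 0 0 0.4;0 0 0.015 0 0 0 0.4;0 0 0.01 0 0 0 0.4;0 0 0 0 0 0 0.4;0 0 0 0 0 0 0.4;0 0 0 0 0 0 0.4"
}}

```text
time_s: 6.05
tcp_pos: [669.4, 84.9, 116.1]
tool_rot: [180.0, 0.0, 180.0]
contact_force: [-0.1, 0.7, -1.5]
opening: 60.3
finger_force: 30.0
```

Run:
```python
from h import *
s=cam("scene");st=state();print(st["tcp_pos"].round(2),st["contact_force"].round(1),st["wrist_torque"].round(2))
P=st["tcp_pos"];print("reel top pred px",proj(s,P+[0,0,21.4]),"bottom",proj(s,P-[0,0,20.6]),"spindle",proj(s,[669.8,86,84]))
cv2.imwrite("pics/m5.png",crop(s[0],250,190,100,75,8))
```

```text
[669.37  84.92 116.04] [ 0.7  0.1 -2.5] [ 0.03 -0.02 -0.  ]
reel top pred px [301.6552481  223.00018971] bottom [301.96752144 232.18573701] spindle [301.68914788 234.66465056]
```

View pics/m5.png

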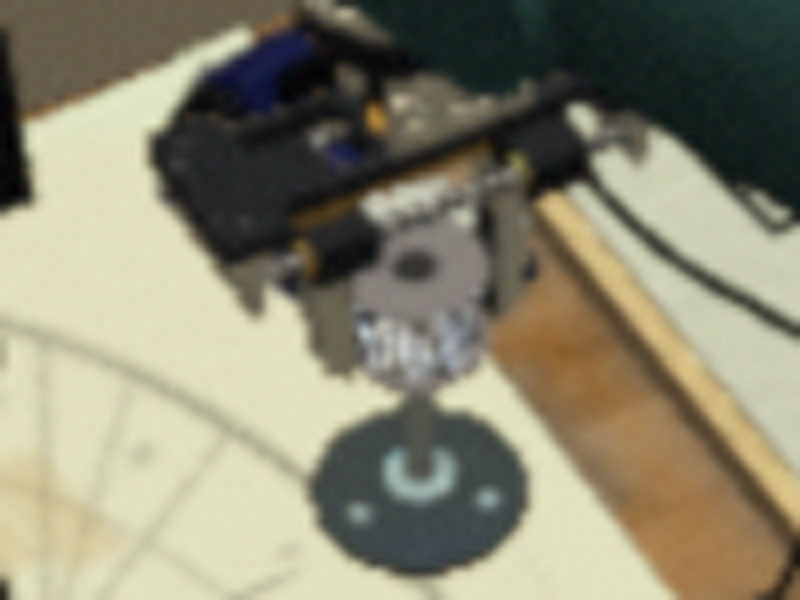

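The bore is at scene (301.3,222.7), and the spindle line (302,239) falls in line with it within about 0.3 mm. I'll lower it onto the spindle while watching the force.

>>> {"method": "arm_command", "body": {
  "targets": "0 0 0.008 0 0 0 0.4;0 0 0.01 0 0 0 0.4;0 0 0.01 0 0 0 0.4;0 0 0.01 0 0 0 0.4;0 0 0.01 0 0 0 0.4;0 0 0.01 0 0 0 0.4;0 0 0 0 0 0 0.4;0 0 0 0 0 0 0.4"
}}

```text
time_s: 6.9
tcp_pos: [669.2, 84.9, 86.6]
tool_rot: [-180.0, -0.0, 180.0]
contact_force: [0.1, 0.2, -1.3]
opening: 60.5
finger_force: 30.0
```

>>> {"method": "arm_command", "body": {
  "targets": "0 0 0.01 0 0 0 0.4;0 0 0.015 0 0 0 0.4;0 0 0.015 0 0 0 0.4;0 0 0.015 0 0 0 0.4;0 0 0.015 0 0 0 0.4;0 0 0.015 0 0 0 0.4;0 0 0.01 0 0 0 0.4;0 0 0 0 0 0 0.4"
}}

```text
time_s: 7.7
tcp_pos: [668.9, 84.9, 38.1]
tool_rot: [-180.0, -0.1, 180.0]
contact_force: [-0.1, 0.8, -2.7]
opening: 60.6
finger_force: 30.0
```

>>> {"method": "arm_command", "body": {
  "targets": "0 0 0.002 0 0 0 0.4;0 0 0.002 0 0 0 0.4;0 0 0.001 0 0 0 0.4;0 0 0.001 0 0 0 0.4;0 0 0.001 0 0 0 0.4;0 0 0 0 0 0 0.4;0 0 0 0 0 0 0.4;0 0 0 0 0 0 0.4"
}}

```text
time_s: 8.5
tcp_pos: [669.2, 84.9, 35.7]
tool_rot: [180.0, 0.0, 180.0]
contact_force: [-1.4, 0.1, -2.4]
opening: 60.2
finger_force: 30.0
```

>>> {"method": "arm_command", "body": {
  "targets": "0 0 0.001 0 0 0 0.4;0 0 0.001 0 0 0 0.4;0 0 0 0 0 0 0.4;0 0 0 0 0 0 0.4;0 0 0 0 0 0 0.4;0 0 0 0 0 0 0.4;0 0 0 0 0 0 0.4;0 0 0 0 0 0 0.4"
}}

```text
time_s: 9.3
tcp_pos: [669.3, 84.9, 34.9]
tool_rot: [180.0, 0.0, 180.0]
contact_force: [-2.6, 0.0, 5.6]
opening: 60.4
finger_force: 30.0
```

The force is 5.6 N upward at TCP z 34.9, so the reel is on the collar. I'll release and go up.

>>> {"method": "arm_command", "body": {
  "targets": "0 0 0 0 0 0 0.8;0 0 0 0 0 0 1;0 0 0 0 0 0 1;0 0 0 0 0 0 1;0 0 0 0 0 0 1;0 0 -0.01 0 0 0 1;0 0 -0.03 0 0 0 1;0 0 -0.06 0 0 0 1"
}}

```text
time_s: 10.1
tcp_pos: [668.3, 84.8, 84.2]
tool_rot: [-180.0, -0.2, 180.0]
contact_force: [0.0, 0.7, -0.2]
opening: 92.9
finger_force: 0.0
```

>>> {"method": "arm_command", "body": {
  "targets": "0 0 -0.07 0 0 0 1;0 0 -0.08 0 0 0 1;0 0 -0.08 0 0 0 1;0 0 -0.08 0 0 0 1;0 0 -0.08 0 0 0 1;0 0 -0.07 0 0 0 1;0 0 -0.05 0 0 0 1;0 0 -0.02 0 0 0 1"
}}

```text
time_s: 10.9
tcp_pos: [669.2, 84.9, 354.1]
tool_rot: [180.0, 0.3, 180.0]
contact_force: [-0.2, 0.6, -0.3]
opening: 92.9
finger_force: 0.0
```

Run:
```python
from h import *
t=cam("top");s=cam("scene");st=state();print(st["tcp_pos"].round(2),st["tool_rot"].round(2),st["joint_pos"].round(1))
a=crop(s[0],200,240,100,120,5);b=crop(s[0],270,200,100,60,4);b2=crop(t[0],160,240,50,60,8)
cv2.imwrite("pics/m6.png",np.hstack([a[:, :300],np.vstack([b,crop(t[0],150,235,80,72,5)])]));cv2.imwrite("/tmp/x.png",s[0])
print([proj(s,[669.5,85.5,z]).round(1) for z in(14,56,84)])
```

```text
[669.23  84.9  351.49] [1.7999e+02 1.4000e-01 1.7995e+02] [  5.1   6.1  72.7  -0.  101.  -84.9]
[array([302.4, 249.1]), array([302.1, 240.5]), array([301.9, 234.7])]
```

View pics/m6.png

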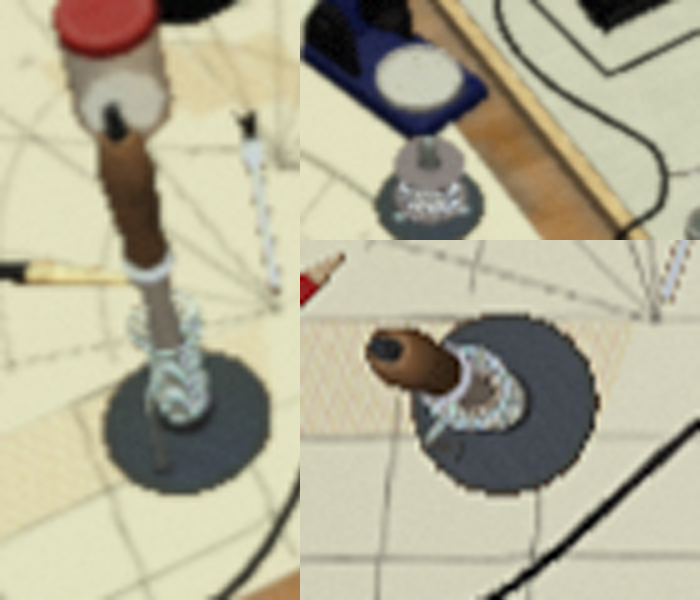

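The reel sits on its collar with the spindle showing above it. The iron's stub end is at scene (222.1,261.7) and top (166.8,255.8); the ferrule is at scene (229.1,293.3) and top about (180.6,262.6). I'll compute the axis from these.

Run:
```python
from h import *
t=cam("top");s=cam("scene")
A=tri([ray(t,166.8,255.8),ray(s,222.1,261.7)]);B=tri([ray(t,180.6,262.6),ray(s,229.1,293.3)])
print("stub",A.round(1),proj(t,A),proj(s,A),"ferrule",B.round(1),proj(t,B),proj(s,B))
a=(A-B)/np.linalg.norm(A-B);print("axis",a.round(3),"lean",np.degrees(np.arccos(a[2])))
print("grip from A", (A-a*53).round(1))
print("foot",onz(t,190.74,267.31,5))
J=tri([ray(t,413.4,231.0),ray(s,386.6,222.6)]);print("joint",J,onz(t,413.4,231,30))
```

```text
stub [522.3 387.9 284.1] [166.46650187 255.60676   ] [222.43585389 261.74830789] ferrule [519.3 385.9 151.3] [179.4149992 261.9036075] [230.32602558 293.45016479]
axis [0.023 0.015 1.   ] lean 1.559540334465489
grip from A [521.1 387.1 231.1]
foot [516.90016156 385.2153173    5.        ]
joint [ 620.65495543 -212.17036153   31.30305631] [ 622.79867065 -209.76143953   30.        ]
```

>>> {"method": "arm_command", "body": {
  "targets": "0.02 0.04 0 0 0 0 1;0.037 0.075 0 0 0 0 1;0.042 0.086 0 0 0 0 1;0.044 0.09 0 0 0 0 1;0.044 0.09 0 0 0 0 1;0.044 0.09 0 0 0 0 1;0.04 0.082 0 0 0 0 1;0.025 0.05 0 0 0 0 1"
}}

```text
time_s: 11.9
tcp_pos: [519.6, 388.7, 347.6]
tool_rot: [-179.9, -0.1, -179.9]
contact_force: [1.8, -0.7, -0.1]
opening: 92.6
finger_force: 0.0
```

>>> {"method": "arm_command", "body": {
  "targets": "0 0 0 0 0 0 1;0 0 0.02 0 0 0 1;0 0 0.04 0 0 0 1;0 0 0.05 0 0 0 1;0 0 0.05 0 0 0 1;0 0 0.04 0 0 0 1;0 0 0.025 0 0 0 1;0 0 0.013 0 0 0 1"
}}

```text
time_s: 12.7
tcp_pos: [521.7, 385.1, 228.7]
tool_rot: [-179.9, -0.1, 179.9]
contact_force: [0.6, -0.9, -0.1]
opening: 93.1
finger_force: 0.0
```

>>> {"method": "arm_command", "body": {
  "targets": "0 0 0 0 0 0 1;0 0 0 0 0 0 1;0 0 0 0 0 0 0.6;0 0 0 0 0 0 0.4;0 0 0 0 0 0 0.2;0 0 0 0 0 0 0.1;0 0 0 0 0 0 0.1;0 0 0 0 0 0 0.1"
}}

```text
time_s: 13.5
tcp_pos: [521.6, 386.3, 230.6]
tool_rot: [-180.0, -0.0, 180.0]
contact_force: [-0.9, -0.1, -0.3]
opening: 49.5
finger_force: 0.0
```

>>> {"method": "arm_command", "body": {
  "targets": "0 0 0 0 0 0 0;0 0 0 0 0 0 0;0 0 0 0 0 0 0;0 0 0 0 0 0 0;0 0 0 0 0 0 0;0 0 0 0 0 0 0;0 0 0 0 0 0 0;0 0 0 0 0 0 0"
}}

```text
time_s: 14.3
tcp_pos: [521.6, 386.3, 230.6]
tool_rot: [-180.0, -0.0, 180.0]
contact_force: [0.1, -0.4, 0.1]
opening: 27.8
finger_force: 30.0
```

Gripped at 27.8 mm. I'll draw it straight up.

>>> {"method": "arm_command", "body": {
  "targets": "0 0 -0.01 0 0 0 0;0 0 -0.02 0 0 0 0;0 0 -0.03 0 0 0 0;0 0 -0.04 0 0 0 0;0 0 -0.05 0 0 0 0;0 0 -0.05 0 0 0 0;0 0 -0.05 0 0 0 0;0 0 -0.05 0 0 0 0"
}}

```text
time_s: 15.1
tcp_pos: [521.4, 386.1, 383.3]
tool_rot: [180.0, 0.1, 180.0]
contact_force: [0.1, 0.6, -1.6]
opening: 28.0
finger_force: 30.0
```

>>> {"method": "arm_command", "body": {
  "targets": "0 0 -0.03 0 0 0 0;0 0 -0.01 0 0 0 0;0 0 0 0 0 0 0;0 0 0 0 0 0 0;0 0 0 0 0 0 0;0 0 0 0 0 0 0;0 0 0 0 0 0 0;0 0 0 0 0 0 0"
}}

```text
time_s: 15.9
tcp_pos: [521.6, 386.3, 400.5]
tool_rot: [-180.0, -0.0, 180.0]
contact_force: [0.9, 0.0, -1.6]
opening: 28.4
finger_force: 30.0
```

Run:
```python
from h import *
t=cam("top");s=cam("scene");st=state();P=st["tcp_pos"];print(P.round(2),st["tool_rot"].round(2),st["joint_pos"].round(1),st["contact_force"],st["opening"])
print([proj(s,P-[0,0,z]).round(1) for z in(-53,0,74,220)])
cv2.imwrite("pics/m7.png",crop(s[0],170,170,110,150,4))
```

```text
[521.55 386.3  400.59] [-180.     -0.    179.96] [ 34.3   3.6  70.8   0.  105.5 -55.7] [-0.31860827  0.79976754 -1.59010097] 28.004446037578003
[array([212.9, 214.2]), array([216.3, 230.1]), array([220.8, 250.7]), array([228.5, 286.4])]
```

View pics/m7.png

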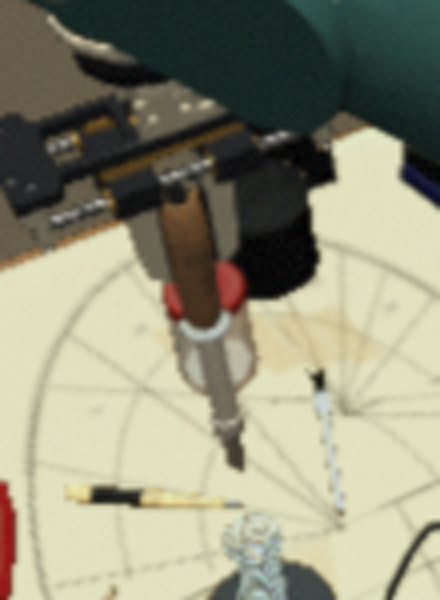

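The tip is at scene (228.9,287.1) and the prediction was (228.5,286.4), so the iron is in line with the tool and about 222 mm ahead of the TCP. I'll carry it across high, then lean it.

>>> {"method": "arm_command", "body": {
  "targets": "-0.006 -0.026 0 0 0 0 0;-0.012 -0.053 0 0 0 0 0;-0.016 -0.071 0 0 0 0 0;-0.018 -0.08 0 0 0 0 0;-0.018 -0.08 0 0 0 0 0;-0.018 -0.08 0 0 0 0 0;-0.018 -0.08 0 0 0 0 0;-0.018 -0.08 0 0 0 0 0"
}}

```text
time_s: 16.8
tcp_pos: [583.2, 108.8, 400.9]
tool_rot: [-180.0, 0.0, 179.9]
contact_force: [0.7, 0.9, -0.9]
opening: 27.8
finger_force: 30.0
```

>>> {"method": "arm_command", "body": {
  "targets": "-0.018 -0.08 0 0 0 0 0;-0.018 -0.08 0 0 0 0 0;-0.016 -0.071 0 0 0 0 0;-0.012 -0.053 0 0 0 0 0;-0.008 -0.036 0 0 0 0 0;-0.004 -0.012 0 0 0 0 0;0 0 0 0 0 0 0;0 0 0 0 0 0 0"
}}

```text
time_s: 17.6
tcp_pos: [621.1, -54.0, 400.8]
tool_rot: [180.0, 0.0, 180.0]
contact_force: [0.6, 0.4, -2.1]
opening: 28.2
finger_force: 30.0
```

>>> {"method": "arm_command", "body": {
  "targets": "0 0 0 0.025 0 0 0;0 0 0 0.03 0 0 0;0 0 0 0.03 0 0 0;0 0 0 0.03 0 0 0;0 0 0 0.03 0 0 0;0 0 0 0.03 0 0 0;0 0 0 0.02 0 0 0;0 0 0 0 0 0 0"
}}

```text
time_s: 18.4
tcp_pos: [621.1, -52.8, 400.4]
tool_rot: [-157.6, -0.0, -179.9]
contact_force: [-0.1, 0.6, -1.9]
opening: 28.1
finger_force: 30.0
```

>>> {"method": "arm_command", "body": {
  "targets": "0 0 0 0.025 0 0 0;0 0 0 0.03 0 0 0;0 0 0 0.03 0 0 0;0 0 0 0.03 0 0 0;0 0 0 0.03 0 0 0;0 0 0 0.03 0 0 0;0 0 0 0.023 0 0 0;0 0 0 0 0 0 0"
}}

```text
time_s: 19.2
tcp_pos: [621.2, -53.7, 399.7]
tool_rot: [-135.0, -0.1, -180.0]
contact_force: [-0.2, -0.5, -1.2]
opening: 28.1
finger_force: 30.0
```

Run:
```python
from h import *
from scipy.spatial.transform import Rotation as R
t=cam("top");s=cam("scene");st=state();P=st["tcp_pos"];print(P.round(2),st["tool_rot"].round(2),st["joint_pos"].round(1),st["contact_force"].round(1),st["opening"])
z=R.from_euler("xyz",st["tool_rot"],degrees=True).as_matrix()[:,2];T=P+222*z;print(z,T,proj(t,T),proj(s,T))
u,v=proj(t,T).astype(int);a=crop(t[0],u-50,v-37,80,110,5);u,v=proj(s,T).astype(int);b=crop(s[0],u-50,v-55,80,110,5)
cv2.imwrite("pics/m8.png",np.hstack([a,b]));print(proj(t,T).astype(int)-[50,37],proj(s,T).astype(int)-[50,55])
```

```text
[621.18 -54.35 400.72] [-1.3510e+02  1.0000e-02  1.7998e+02] [ 10.9   1.5  80.6 -45.4 103.3 -87.9] [ 1.3  0.1 -1.2] 27.888137955178596
[-8.16011852e-05 -7.05873431e-01 -7.08337979e-01] [ 621.15825578 -211.05427124  243.47005288] [430.17431011 219.55691213] [391.95247578 175.13345671]
[380 182] [341 120]
```

View pics/m8.png

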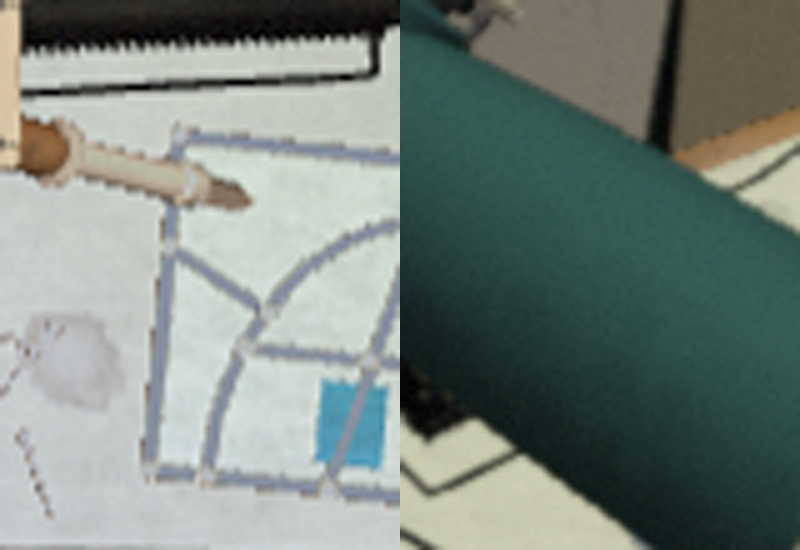

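In the top view the tip is at (429.6,221.6), 2 px below the prediction, so it sits about 5 mm toward the robot, which fits the slight lean in the grip. The joint is at (413.6,231.2). I'll correct x and descend most of the way.

>>> {"method": "arm_command", "body": {
  "targets": "-0.002 0.02 0.02 0 0 0 0;-0.002 0.035 0.035 0 0 0 0;-0.002 0.045 0.045 0 0 0 0;-0.002 0.045 0.045 0 0 0 0;-0.002 0.04 0.041 0 0 0 0;-0.001 0.03 0.031 0 0 0 0;0 0.017 0.018 0 0 0 0;0 0.008 0.009 0 0 0 0"
}}

```text
time_s: 20.1
tcp_pos: [626.6, -56.5, 228.6]
tool_rot: [-135.0, -0.0, 179.9]
contact_force: [1.1, 0.6, -1.3]
opening: 28.1
finger_force: 30.0
```

>>> {"method": "arm_command", "body": {
  "targets": "0 0 0 0 0 0 0;0 0 0 0 0 0 0;0 0 0 0 0 0 0;0 0 0 0 0 0 0;0 0 0 0 0 0 0;0 0 0 0 0 0 0;0 0 0 0 0 0 0;0 0 0 0 0 0 0"
}}

```text
time_s: 20.9
tcp_pos: [626.7, -56.3, 229.6]
tool_rot: [-135.0, 0.0, 180.0]
contact_force: [0.2, -0.0, -0.9]
opening: 27.9
finger_force: 30.0
```

Run:
```python
from h import *
from scipy.spatial.transform import Rotation as R
t=cam("top");s=cam("scene");st=state();P=st["tcp_pos"];print(P.round(2),st["tool_rot"].round(2),st["joint_pos"].round(1),st["contact_force"].round(1),st["opening"])
z=R.from_euler("xyz",st["tool_rot"],degrees=True).as_matrix()[:,2];T=P+222*z-[5,0,0];print(T,proj(t,T),proj(s,T))
a=crop(t[0],370,205,80,100,5);b=crop(s[0],345,180,80,100,5)
cv2.imwrite("pics/m9.png",np.hstack([a,b]))
```

```text
[626.71 -56.33 229.51] [-134.96   -0.    179.95] [ 10.7   4.9  93.  -44.1  91.9 -76.8] [-0.4  0.4 -1.5] 28.17863523003035
[ 621.57820587 -213.40869029   72.63356749] [417.68650676 229.32045137] [386.98807266 213.69062513]
```

View pics/m9.png

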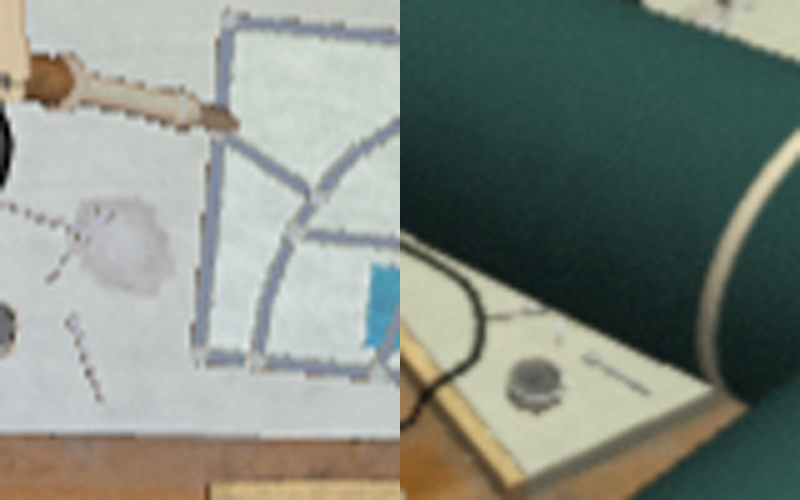

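In the top view the tip is at (416.8,229.6). With the true grip distance of about 219 mm it sits at about (621,-211,75), and the joint is at (622.5,-210,30). The scene view is blocked by the arm. I'll make a last small move to 30 mm above the joint.

>>> {"method": "arm_command", "body": {
  "targets": "-0.001 0.004 0.004 0 0 0 0;-0.001 0.007 0.006 0 0 0 0;-0.001 0.007 0.006 0 0 0 0;0 0.004 0.004 0 0 0 0;0 0 0 0 0 0 0;0 0 0 0 0 0 0;0 0 0 0 0 0 0;0 0 0 0 0 0 0"
}}

```text
time_s: 21.8
tcp_pos: [628.3, -55.6, 214.9]
tool_rot: [-135.0, 0.0, 180.0]
contact_force: [-0.2, 0.1, -2.5]
opening: 28.0
finger_force: 30.0
```

Run:
```python
from h import *
from scipy.spatial.transform import Rotation as R
t=cam("top");st=state();P=st["tcp_pos"];print(P.round(2),st["tool_rot"].round(2),st["qvel"].round(2),st["opening"],st["time_s"])
z=R.from_euler("xyz",st["tool_rot"],degrees=True).as_matrix()[:,2];T=P+218.6*z-[5,0,0];print(T,proj(t,T),"joint px",proj(t,[622.5,-210,30]),"want",proj(t,[622.5,-210,60]))
cv2.imwrite("pics/m10.png",crop(t[0],385,210,60,40,12))
```

```text
[628.25 -55.63 214.86] [-1.3497e+02  1.0000e-02  1.7995e+02] [ 0.01  0.05  0.   -0.    0.13  0.03] 27.627271068105554 21.85
[ 623.1538452  -210.28905564   60.36797561] [415.64550565 229.33733093] joint px [413.48887456 231.11201233] want [415.51159434 229.60027734]
```

View pics/m10.png

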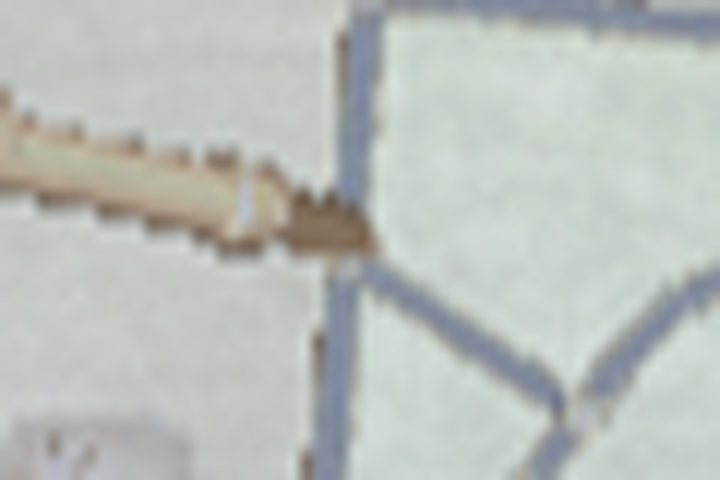

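The tip is at (415.5,229.5), exactly where a point 30 mm above the joint should appear (415.5,229.6). The arm is still, so I'll hand in.

```bash
python3 -c "
from cell import *
print(finish_job())"
```

```text
the job is handed in; nothing more can be done
None
```

I put the reel on its stand's collar and let go of it, and handed the job in while holding the iron at 45° with its tip about 30 mm above the left-border joint; the final position and height were checked in the top camera only, because the arm blocked the scene view.

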